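Find the filled choke can by its weight and hold it on the test contacts

ROBOT

A 6-joint arm with a two-finger parallel gripper is mounted at the origin on a cart in front of the work surface, level with it; the furniture and walls round the work are solid. World frame = base frame: x ahead of the robot, y to its left, z up, the work surface at z = 0. Lengths are in m, angles in rad, forces in N, time in s.
With the tool pointing down it reaches from about 0.15 to 0.775 m from the base axis. Payload 6.1 kg.
Tool frame: the origin (TCP) lies midway between the tips of the shut fingers; the grasp point (between the pads) lies 19 mm behind it; z points along the fingers, y is the line along which they close (so a half turn about z gives the same grasp; the last joint's range is limited). The gripper opens to 85 mm and grips with 20 to 120 N. Pads are 22 mm wide; open, the fingers measure 114 mm over their backs; the gripper's body (76 mm by 85 mm) begins 54 mm behind the grasp point. The pads swing forward as they close: fully open they stand 13 mm farther back than shut.
Start: joints at [1.331, 0.126, -0.04, 1.405, 0, 1.571], TCP at [0.125, 0.51, 0.231] pointing down, gripper open.
Joint ranges: [-2.72, 2.72], [-0.95, 1.95], [-1.27, 1.35], [-1.78, 2.02], [-1.46, 1.47], [-3.14, 3.14]. Speed limits (rad/s): [2.39, 2.39, 3.01, 3.14, 3.14, 3.14].

INTERFACE

Orientations are given as a rotation vector (axis times angle).
In Python, from rig import robot, viewer, sensors gives the robot as it stands (robot), with the cameras (viewer) and the readings (sensors).
- The arm moves only by the shell command python3 inch.py FILE [FORCE], which reads ROWS from the file FILE. ROWS is a JSON list that holds a single list of rows (three levels of brackets), with 1 to 8 rows, each of 7 numbers: dx, dy, dz in m, then a rotation vector rx, ry, rz in rad, then the finger opening in m; each row shifts and turns the commanded pose from where the row before left it, along the tool's axes as they then stand; what a row does not reach is not made up. A row lasts 1/10 s, in which the tool goes at most 0.05 m and 0.15 rad, less where a joint would pass 70% of its speed; a pose out of reach is approached as far as the arm can. The fingers move at their own pace and stop on an object; FORCE is the grip in N (left out, the last holds). Time passes only in rows, so rows that do not move let the fingers close. It prints the time, the measured TCP pose, the force, the opening and the grip force at its end. Input that does not fit is refused with a message, and nothing moves.
- sensors.state(): the state, without advancing time (a new reading comes with each control period).
- viewer.camera(name): name is "side" or "top"; returns the picture (480x640x3 uint8, red, green, blue); there is no depth.
- viewer.calibration(name): a dict with "fx", "fy", "cx", "cy" (pixels), "dist" ([k1, k2, p1, p2, k3] as OpenCV has them; the pictures are not rectified), "pose" (4x4, takes a point from camera to world coordinates). Camera axes: x right, y down, z forward; pixel columns grow to the right and rows downward; lengths in m; the calibration is good to about 2 mm. A picture is of the moment at which its call begins. calibration takes no time and is no camera call.
- robot.close_job(): hands the job in; it is judged then, once.
The state is a dict: "clock": time; "joints": joint angles; "qd": joint speeds; "joint_efforts": joint torques, N m; "position": TCP position; "eef_rot": TCP orientation; "wrist_force": force on the tool from outside, world axes, zero at the start; "torque": the same for the moment, N m; "grip_width": finger opening in m; "gripper_force": force on a finger pad.
Only numpy, scipy, OpenCV 4.12 (cv2) and the standard library are available. Lean on these libraries where they do the work, as an engineer would, in place of code of your own. Each camera call takes 0.05 s, during which the arm holds its last target. There are 200 camera calls.

TASK

The two sealed choke cans in the card tray look alike, but only one holds the wound core; the other is almost empty. Lift the nearer can clear of the tray to feel its weight, stand it back in the tray and let go, then lift the farther can the same way; put the heavier can upright into the square pocket of the test nest, press it down on the sprung contacts as far as it goes, and finish still gripping it and holding it down, with the lighter can standing free in the tray. Never let a can fall over, and leave the brush, the side cutters, the connector hood, the little circuit board and the small tin where they lie.

Things in the scene. Friction and masses are not known exactly. Their poses are not given: they have to be found in the camera images.
- near_can: near one (smaller x) of two like square sealed cans, steel with a black lid, 44x44 mm, 62 mm tall, loose and upright in the tray, turned with it. Origin: centre of its underside; x, y square to its sides. One can, either one, weighs two to three times the other; both under 0.5 kg. Grip two parallel sides near the top, fingertips 25 mm or more above its underside, clear of the nest.
- far_can: far one (larger x at the start) of the two cans; same size, origin and axes as the near can. The cans stand 90 mm apart, centre to centre, along the tray's y axis.
- parts_tray: shallow fixed card tray, 156 mm (x) x 200 mm (y), floor 2 mm above the bench, rim 12 mm high and about 8 mm thick. Origin: centre of its underside, at bench height. Its long side (y axis) points to the robot; the cans start at y = +45 mm (near) and -45 mm (far). A fume hood hangs 0.37 m above the bench to the right of the tray: keep the arm to its left or close to the base.
- test_nest: fixed test nest: grey base 120x104x12 mm with a black block 75x75 mm, top 37 mm above the bench, in it a square pocket 47x47 mm, open above (1.5 mm clearance each side; 4 mm lead-in slope), a sprung plate at the bottom. Terminal block 28 mm tall on its +x side. Origin: under the pocket's centre, at bench height; x, y square to the pocket. A can fits any of the four ways round.
- nest_seat (a point): centre of the pocket, 20 mm above the bench: where the centre of the can's underside comes when it is pressed fully down.
- brush: black antistatic brush, 144x20x28 mm, lying loose between the tray and the robot
- side_cutters: red-handled side cutters, 122x40x12 mm, lying loose beyond the tray
- hood: grey connector hood, 76x44x16 mm, lying loose beyond the nest
- board: small green circuit board, 70x50x12 mm, lying loose beyond the nest
- small_tin: round metal tin, 27 mm across and 18 mm tall, standing loose in the tray by the middle of its left (+x axis) side
- plate_top (a point): centre of the upper face of the white contact plate (45x45 mm, four brass contacts) at the bottom of the pocket: 26 mm above the bench when free, 20 mm when fully pressed.
- contact_plate (a joint): how far the contact plate is pressed down: 0 free, 0.006 m fully down. Its spring pushes up with about 3 N at the start of its travel and 9 N at the bottom, more than a can weighs, so it must be held down.

How it is judged:
On the way, in this order (a step that is already met when the one before it is completed fails the run):
1. the near can is lifted upright, clear of the tray and hanging in the fingers alone (height (world z) of near_can above 0.03 m and contact force between near_can and the fingers above 1 N and contact force between near_can and parts_tray below 0.05 N and contact force between near_can and test_nest below 0.05 N and angle between near_can's own z axis and vertical below 0.3 rad), for 0.3 s.
2. the near can stands upright in the tray again, let go (contact force between near_can and parts_tray above 0.8 N and contact force between near_can and the fingers below 0.05 N and angle between near_can's own z axis and vertical below 0.08 rad and height (world z) of near_can below 0.008 m and linear speed of near_can below 0.03 m/s), for 0.2 s.
3. the far can is lifted upright, clear of the tray and hanging in the fingers alone (height (world z) of far_can above 0.03 m and contact force between far_can and the fingers above 1 N and contact force between far_can and parts_tray below 0.05 N and contact force between far_can and test_nest below 0.05 N and angle between far_can's own z axis and vertical below 0.3 rad), for 0.3 s.
At the end, for the whole second after the job is handed in: The heavier can stands upright in the pocket (4 mm off-centre at most, underside within 3 mm of fully down, contact plate pressed 4 mm or more), gripped and held down; the lighter one (under 2.75 N on the tray) stands upright in the tray, let go and still ((((horizontal distance between near_can and nest_seat below 0.004 m and z of near_can in the frame of nest_seat below 0.003 m and angle between near_can's own z axis and vertical below 0.08 rad and value of joint contact_plate above 0.004 m and contact force between near_can and the fingers above 2 N and contact force between near_can and test_nest above 3 N) and (contact force between far_can and parts_tray between 0.8 and 2.75 N and contact force between far_can and the fingers below 0.05 N and angle between far_can's own z axis and vertical below 0.08 rad and height (world z) of far_can below 0.008 m and linear speed of far_can below 0.03 m/s)) or ((horizontal distance between far_can and nest_seat below 0.004 m and z of far_can in the frame of nest_seat below 0.003 m and angle between far_can's own z axis and vertical below 0.08 rad and value of joint contact_plate above 0.004 m and contact force between far_can and the fingers above 2 N and contact force between far_can and test_nest above 3 N) and (contact force between near_can and parts_tray between 0.8 and 2.75 N and contact force between near_can and the fingers below 0.05 N and angle between near_can's own z axis and vertical below 0.08 rad and height (world z) of near_can below 0.008 m and linear speed of near_can below 0.03 m/s)))); the arm keeps its last pose, push and grip.
It fails at once if a can falls over (angle between any of near_can, far_can's own z axis and vertical above 0.6 rad).
It fails at once if the brush, side cutters, connector hood, little board or small tin shoved more than 4 cm (distance of any of brush, side_cutters, hood, board, small_tin from where it was at the start of the episode above 0.04 m).
It also fails if it takes over 64 s, if anything falls off the work surface, if the arm or the gripper's body presses on something with over 40 N, if the wrist force passes 120 N, or if a joint passes its speed limit or range.

## Working session

There is one attempt and no reset: what is moved stays moved. The work goes in short steps, Python scripts to look and compute and a shell command to move; the robot and the scene stay as the last step left them, time stands still between calls to the robot, and variables do not carry over. Pictures are saved under pics/ and viewed, at most 10 in all, crops included, and the job is handed in when it is done.

```bash
ls; mkdir -p pics
python3 - <<'E'
from rig import robot, viewer, sensors
import cv2
for n in("top","side"):
    cv2.imwrite(f"pics/{n}0.png",viewer.camera(n)[:,:,::-1]); c=viewer.calibration(n); print(n,c)
print(sensors.state())
E
```

```text
inch.py
pics
rig.py
top {'fx': 554.9594140067984, 'fy': 554.9594140067984, 'cx': 315.8321283076324, 'cy': 240.8253836941892, 'dist': array([-0.13280756,  0.        ,  0.        ,  0.        ,  0.        ]), 'pose': array([[ 0.01041065, -0.98142986,  0.19153863,  0.33210914],
       [-0.99983281, -0.01309629, -0.01276073, -0.04665282],
       [ 0.01503221, -0.19137376, -0.98140212,  0.9888773 ],
       [ 0.        ,  0.        ,  0.        ,  1.        ]])}
side {'fx': 580.5344707366808, 'fy': 580.5344707366808, 'cx': 320.000638439596, 'cy': 237.70729199706741, 'dist': array([0.05446976, 0.        , 0.        , 0.        , 0.        ]), 'pose': array([[-0.41232143, -0.68004744,  0.60623965,  0.01406109],
       [-0.91103217,  0.3102458 , -0.27160253,  0.17921215],
       [-0.0033807 , -0.66429137, -0.74746609,  0.70424011],
       [ 0.        ,  0.        ,  0.        ,  1.        ]])}
{'clock': 0.1, 'joints': array([ 1.33101643e+00,  1.26338235e-01, -4.04849312e-02,  1.40539202e+00,
        6.01057010e-06,  1.57079702e+00]), 'qd': array([-1.56292831e-03, -9.94148411e-04,  3.01399874e-03,  7.92927584e-04,
       -2.42090539e-03, -9.54259689e-05]), 'joint_efforts': array([-9.76438514e-05, -4.36908817e+01,  3.53605056e+01,  1.37939933e-02,
       -4.78817208e-05, -3.75560319e-06]), 'position': array([0.1245958 , 0.5096363 , 0.23060671]), 'eef_rot': array([-3.75723729e-01, -3.11886638e+00,  2.21149468e-03]), 'wrist_force': array([ 0.07368509,  0.02329051, -0.04833923]), 'torque': array([-0.0559486 ,  0.01990777,  0.08829896]), 'gripper_force': 0.0, 'grip_width': 0.0852927772085485}
```

View pics/top0.png

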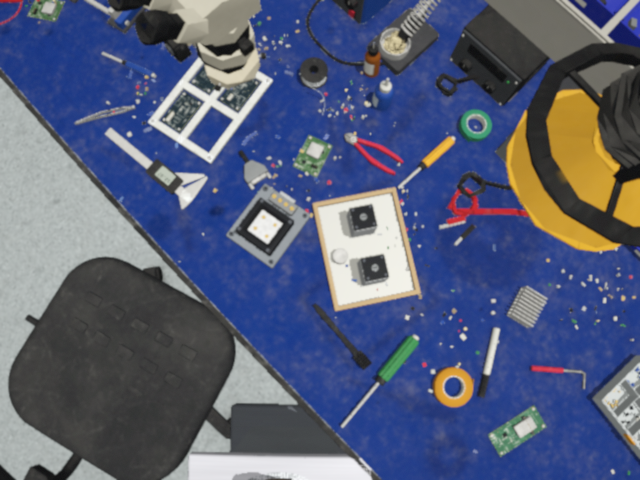

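View pics/side0.png

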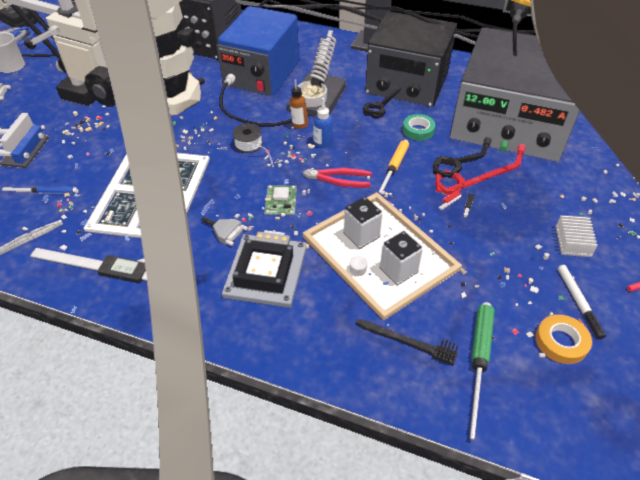

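The top view shows the nest at about (267,225), the tray centred near (366,248), the far can at (361,219), the near can at (373,269) and the small tin at (339,256). The side view agrees. I'll crop both for accurate corners.

Run:
```python
import cv2
a=cv2.imread("pics/top0.png")[175:325,220:420]; cv2.imwrite("pics/topc.png",cv2.resize(a,None,fx=4,fy=4,interpolation=cv2.INTER_CUBIC))
a=cv2.imread("pics/side0.png")[185:325,215:475]; cv2.imwrite("pics/sidec.png",cv2.resize(a,None,fx=3,fy=3,interpolation=cv2.INTER_CUBIC))
```

```text
(no output)
```

View pics/topc.png

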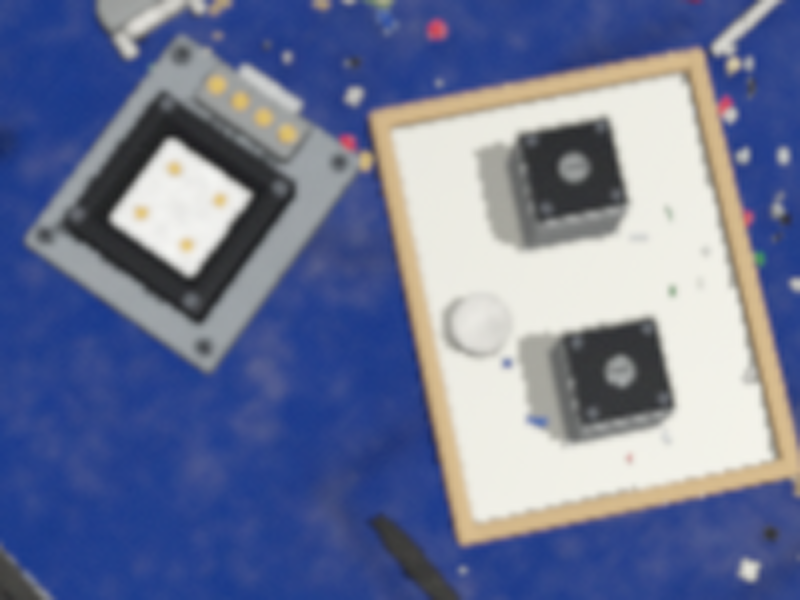

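View pics/sidec.png

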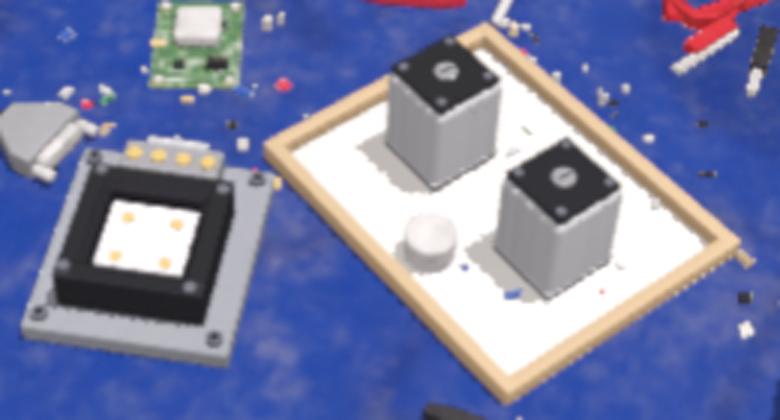

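```bash
cat > meas.py <<'E'
import numpy as np, cv2
from rig import robot, viewer, sensors
def ray(n,uv):
    c=viewer.calibration(n); K=np.array([[c['fx'],0,c['cx']],[0,c['fy'],c['cy']],[0,0,1]])
    p=cv2.undistortPoints(np.array(uv,float).reshape(-1,1,2),K,c['dist'])[:,0]
    d=np.c_[p,np.ones(len(p))]@c['pose'][:3,:3].T
    return c['pose'][:3,3],d
def at(n,uv,z):
    o,d=ray(n,uv); return (o+d*((z-o[2])/d[:,2])[:,None])[:,:2]
def top(c): return (np.array(c,float)+.5)/4-.5+[220,175]
def side(c): return (np.array(c,float)+.5)/3-.5+[215,185]
E
python3 - <<'E'
from meas import *
def show(name,P):
    P=np.array(P); c=P.mean(0); L=[np.linalg.norm(P[i]-P[i-1]) for i in range(len(P))]
    s=[np.degrees(np.arctan2(*(P[(i+1)%4]-P[i])[::-1]))for i in range(4)]
    print(name,np.round(c,4),'len',np.round(L,4),'edge dir',np.round(s,1))
show('tray top',at('top',top([(370,113),(703,48),(800,472),(462,545)]),.012))
show('tray side',at('side',side([(490,22),(742,240),(507,400),(265,147)]),.012))
show('far lid top',at('top',top([(519,130),(608,118),(628,205),(535,222)]),.064))
show('near lid top',at('top',top([(556,335),(655,318),(674,408),(575,430)]),.064))
show('far lid side',at('side',side([(450,40),(499,78),(440,115),(390,72)]),.064))
show('near lid side',at('side',side([(567,142),(620,185),(560,222),(507,176)]),.064))
print('centres top',at('top',top([(573,167),(620,371)]),.064),'side',at('side',side([(446,71),(564,177)]),.064))
show('nest base top',at('top',top([(183,35),(360,165),(208,373),(25,240)]),.012))
show('nest block top',at('top',top([(165,92),(295,185),(202,322),(66,217)]),.037))
show('contacts top',at('top',top([(175,168),(220,200),(186,245),(141,213)]),.026))
show('contacts side',at('side',side([(128,217),(177,224),(166,263),(115,255)]),.026))
show('base side',at('side',side([(272,180),(228,362),(22,335),(88,152)]),.012))
print('tin',at('top',top([(482,322)]),.02),at('side',side([(430,233)]),.02))
E
```

```text
tray top [ 0.5122 -0.149 ] len [0.1997 0.1564 0.1989 0.1539] edge dir [ -77.7 -168.4  102.6   12.3]
tray side [ 0.5148 -0.1488] len [0.1587 0.1985 0.1592 0.1996] edge dir [-168.1  103.1   11.7  -77.3]
far lid top [ 0.5558 -0.1388] len [0.041  0.039  0.0392 0.0407] edge dir [ -81.2 -167.9  101.3    9.5]
near lid top [ 0.4676 -0.1563] len [0.0411 0.0429 0.0391 0.043 ] edge dir [ -79.5 -168.8  103.1   11. ]
far lid side [ 0.558  -0.1371] len [0.0396 0.0365 0.0407 0.0389] edge dir [-164.   105.1   14.3  -78.3]
near lid side [ 0.4706 -0.1569] len [0.0384 0.0363 0.0388 0.0371] edge dir [-165.3  102.3   14.   -78.9]
centres top [[ 0.55646908 -0.13901838]
 [ 0.46827812 -0.15840981]] side [[ 0.56083581 -0.13929832]
 [ 0.47265217 -0.15840449]]
nest base top [0.5505 0.027 ] len [0.1186 0.1016 0.1166 0.1027] edge dir [-126.3  145.3   54.8  -35.2]
nest block top [0.5442 0.0304] len [0.071  0.0718 0.0731 0.0763] edge dir [-125.4  147.5   53.   -36.1]
contacts top [0.5452 0.0319] len [0.0253 0.025  0.0252 0.0249] edge dir [-125.1  144.8   55.1  -35. ]
contacts side [0.5503 0.0321] len [0.0249 0.0255 0.0253 0.0261] edge dir [-124.9  146.3   54.3  -35.2]
base side [0.5517 0.0291] len [0.1005 0.1175 0.1022 0.1216] edge dir [ 146.2   56.5  -34.6 -125.9]
tin [[ 0.49596539 -0.10256352]] [[ 0.49948663 -0.10128895]]
```

Both views match the given sizes: can spacing is 90 mm, tray yaw about 12° and nest yaw about -35°. Combined estimates are near can (0.470,-0.158), far can (0.5585,-0.139) and nest (0.548,0.032). First move: turn the tool by -64°, then go above the near can.

```bash
cat > go.py <<'E'
import sys,numpy as np
from rig import robot, viewer, sensors
from scipy.spatial.transform import Rotation as R
def go(x,y,z,yaw):
    s=sensors.state(); r=R.from_rotvec(s['eef_rot']).as_matrix(); v=r[:,1]
    d=r.T@(np.array([x,y,z])-s['position']); a=np.degrees(np.arctan2(v[1],v[0]))
    e=(yaw-a+90)%180-90
    print('t',s['clock'],'pos',s['position'].round(4),'yaw',a.round(2),'tilt',np.degrees(np.arccos(-r[2,2])).round(2),'tool d',d.round(4),'rz',np.round(-np.radians(e),4),'F',s['wrist_force'].round(2),'w',round(s['grip_width'],4),'g',s['gripper_force'],'q',s['joints'].round(2))
go(*map(float,sys.argv[1:5]))
E
echo '[[[0, 0, 0, 0, 0, 0.14, 0.085], [0, 0, 0, 0, 0, 0.14, 0.085], [0, 0, 0, 0, 0, 0.14, 0.085], [0, 0, 0, 0, 0, 0.14, 0.085], [0, 0, 0, 0, 0, 0.14, 0.085], [0, 0, 0, 0, 0, 0.14, 0.085], [0, 0, 0, 0, 0, 0.14, 0.085], [0, 0, 0, 0, 0, 0.14, 0.085]]]' > path.dat && python3 inch.py path.dat
echo '[[[0, 0, 0, 0, 0, 0, 0.085], [-0.036, 0.01, 0, 0, 0, 0, 0.085], [-0.036, 0.01, 0, 0, 0, 0, 0.085], [-0.036, 0.01, 0, 0, 0, 0, 0.085], [-0.036, 0.01, 0, 0, 0, 0, 0.085], [0, 0, 0, 0, 0, 0, 0.085], [0, 0, 0, 0, 0, 0, 0.085]]]' > path.dat && python3 inch.py path.dat
python3 go.py 0.470 -0.158 0.13 12.1
```

```text
clock: 0.9
position: [0.1311, 0.5009, 0.2335]
eef_rot: [1.968, 2.42, -0.002]
wrist_force: [29.3, -54.3, 36.4]
grip_width: 0.0854
gripper_force: 31.6
clock: 1.6
position: [0.1943, 0.3771, 0.2314]
eef_rot: [-1.977, -2.441, -0.001]
wrist_force: [-0.1, -0.2, -0.7]
grip_width: 0.0853
gripper_force: 0.0
t 1.6 pos [0.1943 0.3771 0.2314] yaw 11.99 tilt 0.03 tool d [-0.5808  0.1586  0.1011] rz -0.0019 F [-0.08 -0.15 -0.7 ] w 0.0853 g 0.0 q [ 1.09 -0.06 -0.24  1.4   0.    2.46]
```

The fingers brushed some furniture while turning at the start, and they're free now. On to the near can.

```bash
echo '[[[-0.036, 0.01, 0, 0, 0, 0, 0.085], [-0.036, 0.01, 0, 0, 0, 0, 0.085], [-0.036, 0.01, 0, 0, 0, 0, 0.085], [-0.036, 0.01, 0, 0, 0, 0, 0.085], [-0.036, 0.01, 0, 0, 0, 0, 0.085], [-0.036, 0.01, 0, 0, 0, 0, 0.085], [-0.036, 0.01, 0, 0, 0, 0, 0.085], [-0.036, 0.01, 0, 0, 0, 0, 0.085]]]' > path.dat && python3 inch.py path.dat | grep -E "clock|force"
echo '[[[-0.036, 0.01, 0.01, 0, 0, 0, 0.085], [-0.036, 0.01, 0.01, 0, 0, 0, 0.085], [-0.036, 0.01, 0.01, 0, 0, 0, 0.085], [-0.036, 0.01, 0.01, 0, 0, 0, 0.085], [-0.036, 0.01, 0.01, 0, 0, 0, 0.085], [-0.036, 0.01, 0.01, 0, 0, 0, 0.085], [-0.036, 0.01, 0.01, 0, 0, 0, 0.085], [-0.036, 0.01, 0.01, 0, 0, 0, 0.085]]]' > path.dat && python3 inch.py path.dat | grep -E "clock|force"
echo '[[[0, 0, 0.01, 0, 0, 0, 0.085], [0, 0, 0.01, 0, 0, 0, 0.085], [0, 0, 0, 0, 0, 0, 0.085]]]' > path.dat && python3 inch.py path.dat | grep -E "clock|force"
python3 go.py 0.470 -0.158 0.03 12.1
python3 -c "
from rig import robot, viewer, sensors;import cv2,numpy as np
a=viewer.camera('side')[120:330,280:480,::-1];b=viewer.camera('top')[170:380,270:470,::-1]
cv2.imwrite('pics/n1.png',cv2.resize(np.hstack([a,b]),(800,420),interpolation=cv2.INTER_CUBIC))"
```

```text
clock: 2.4
wrist_force: [0.5, 0.4, 0.6]
gripper_force: 0.0
clock: 3.2
wrist_force: [0.9, 0.4, -0.7]
gripper_force: 0.0
clock: 3.5
wrist_force: [0.1, -0.5, 0.0]
gripper_force: 0.0
t 3.5 pos [ 0.4701 -0.1508  0.1294] yaw 12.16 tilt 0.21 tool d [-0.0072 -0.0013  0.0994] rz 0.0011 F [ 0.06 -0.51  0.04] w 0.0849 g 0.0 q [-0.31  0.09 -0.3   1.18  0.    1.05]
```

View pics/n1.png

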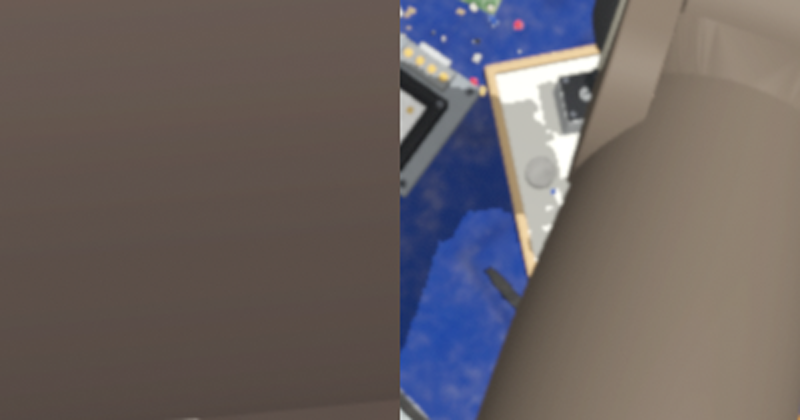

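The arm hides the near can in both views, so I'll rely on the measurements and descend while watching the forces.

```bash
echo '[[[-0.0072, -0.0013, 0.01, 0, 0, 0, 0.085], [0, 0, 0.02, 0, 0, 0, 0.085], [0, 0, 0.02, 0, 0, 0, 0.085], [0, 0, 0.02, 0, 0, 0, 0.085], [0, 0, 0.02, 0, 0, 0, 0.085], [0, 0, 0.009, 0, 0, 0, 0.085], [0, 0, 0, 0, 0, 0, 0.085]]]' > path.dat && python3 inch.py path.dat | grep -E "clock|force"
python3 go.py 0.470 -0.158 0.03 12.1
echo '[[[0, 0, 0, 0, 0, 0, 0.065], [0, 0, 0, 0, 0, 0, 0.054], [0, 0, 0, 0, 0, 0, 0.048]]]' > path.dat && python3 inch.py path.dat 20 | grep -E "clock|force|width"
echo '[[[0, 0, 0, 0, 0, 0, 0.04], [0, 0, 0, 0, 0, 0, 0.03], [0, 0, 0, 0, 0, 0, 0.03], [0, 0, 0, 0, 0, 0, 0.03]]]' > path.dat && python3 inch.py path.dat 30 | grep -E "clock|force|width"
python3 go.py 0.470 -0.158 0.03 12.1
```

```text
clock: 4.3
wrist_force: [-0.3, 0.8, -0.4]
gripper_force: 0.0
t 4.3 pos [ 0.4704 -0.1591  0.0313] yaw 12.11 tilt 0.11 tool d [ 0.0012 -0.0001  0.0013] rz 0.0002 F [-0.28  0.77 -0.38] w 0.0852 g 0.0 q [-0.33  0.15 -0.46  0.96 -0.    1.03]
clock: 4.6
wrist_force: [-0.7, -0.1, -0.6]
grip_width: 0.0481
gripper_force: 0.0
clock: 5.0
wrist_force: [0.1, 0.6, 6.3]
grip_width: 0.0438
gripper_force: 32.1
t 5.0 pos [ 0.472  -0.1598  0.0333] yaw 12.09 tilt 0.11 tool d [ 0.0022 -0.0016  0.0032] rz -0.0001 F [0.09 0.59 6.25] w 0.0438 g 32.14392006397247 q [-0.33  0.15 -0.45  0.96 -0.    1.03]
```

Width 43.8 mm confirms the can is gripped. Lifting it and reading the weight.

```bash
echo '[[[0, 0, -0.01, 0, 0, 0, 0.03], [0, 0, -0.02, 0, 0, 0, 0.03], [0, 0, -0.02, 0, 0, 0, 0.03], [0, 0, -0.01, 0, 0, 0, 0.03], [0, 0, 0, 0, 0, 0, 0.03], [0, 0, 0, 0, 0, 0, 0.03], [0, 0, 0, 0, 0, 0, 0.03], [0, 0, 0, 0, 0, 0, 0.03]]]' > path.dat && python3 inch.py path.dat | grep -E "clock|force|width"
for i in 1 2 3 4; do echo '[[[0, 0, 0, 0, 0, 0, 0.03]]]' > path.dat && python3 inch.py path.dat | grep -E "wrist"; done
python3 go.py 0.472 -0.1598 0.03 12.1
python3 -c "
from rig import robot, viewer, sensors;import cv2,numpy as np
a=viewer.camera('side')[120:330,280:480,::-1];b=viewer.camera('top')[170:380,270:470,::-1]
cv2.imwrite('pics/n2.png',cv2.resize(np.hstack([a,b]),(800,420),interpolation=cv2.INTER_CUBIC))"
```

```text
clock: 5.8
wrist_force: [-0.0, 0.4, -3.9]
grip_width: 0.0437
gripper_force: 31.8
wrist_force: [0.6, -1.1, -4.1]
wrist_force: [0.6, -0.4, -4.0]
wrist_force: [0.3, -0.1, -2.8]
wrist_force: [-0.4, -0.4, -4.1]
t 6.2 pos [ 0.4713 -0.1595  0.0922] yaw 12.09 tilt 0.0 tool d [-0.0004  0.0007  0.0622] rz -0.0002 F [-0.38 -0.45 -4.09] w 0.0434 g 31.838956475257874 q [-0.33  0.11 -0.36  1.1  -0.    1.03]
```

Near can weighs about 3.8 N. Setting it back down and letting go.

```bash
echo '[[[0, 0, 0.02, 0, 0, 0, 0.03], [0, 0, 0.02, 0, 0, 0, 0.03], [0, 0, 0.01, 0, 0, 0, 0.03], [0, 0, 0.005, 0, 0, 0, 0.03], [0, 0, 0.004, 0, 0, 0, 0.03], [0, 0, 0.001, 0, 0, 0, 0.03], [0, 0, 0, 0, 0, 0, 0.03]]]' > path.dat && python3 inch.py path.dat | grep -E "clock|force|width"
python3 go.py 0.472 -0.1598 0.03 12.1
echo '[[[0, 0, 0, 0, 0, 0, 0.048], [0, 0, 0, 0, 0, 0, 0.055], [0, 0, 0, 0, 0, 0, 0.07], [0, 0, 0, 0, 0, 0, 0.085], [0, 0, 0, 0, 0, 0, 0.085], [0, 0, 0, 0, 0, 0, 0.085]]]' > path.dat && python3 inch.py path.dat | grep -E "clock|force|width"
python3 go.py 0.472 -0.1598 0.03 12.1
```

```text
clock: 7.0
wrist_force: [-2.2, 0.7, 2.2]
grip_width: 0.0441
gripper_force: 32.5
t 7.0 pos [ 0.4718 -0.1597  0.0333] yaw 12.09 tilt 0.08 tool d [-0.0002  0.0002  0.0033] rz -0.0002 F [-2.16  0.75  2.25] w 0.0441 g 32.45233476161957 q [-0.33  0.15 -0.45  0.96 -0.    1.03]
clock: 7.6
wrist_force: [-1.0, -0.0, 1.0]
grip_width: 0.0851
gripper_force: 0.0
t 7.6 pos [ 0.4713 -0.1595  0.0323] yaw 12.09 tilt 0.0 tool d [-0.0004  0.0006  0.0023] rz -0.0002 F [-0.96 -0.02  1.  ] w 0.0851 g 0.0 q [-0.33  0.15 -0.45  0.96  0.    1.03]
```

```bash
echo '[[[0, 0, -0.01, 0, 0, 0, 0.085], [0, 0, -0.03, 0, 0, 0, 0.085], [0, 0, -0.03, 0, 0, 0, 0.085], [0, 0, -0.02, 0, 0, 0, 0.085], [0, 0.03, 0, 0, 0, 0, 0.085], [0, 0.03, 0, 0, 0, 0, 0.085], [0, 0.03, 0, 0, 0, 0, 0.085], [0, 0, 0, 0, 0, 0, 0.085]]]' > path.dat && python3 inch.py path.dat | grep -E "clock|force"
echo '[[[0, 0, 0, 0, 0, 0, 0.085]]]' > path.dat && python3 inch.py path.dat | grep -E "clock|force"
python3 go.py 0.5595 -0.1395 0.031 12.1
python3 -c "
from rig import robot, viewer, sensors;import cv2,numpy as np
a=viewer.camera('side')[120:330,280:480,::-1];b=viewer.camera('top')[170:380,270:470,::-1]
cv2.imwrite('pics/n3.png',cv2.resize(np.hstack([a,b]),(800,420),interpolation=cv2.INTER_CUBIC))"
```

```text
clock: 8.4
wrist_force: [0.1, -0.6, -0.3]
gripper_force: 0.0
clock: 8.5
wrist_force: [-0.3, -0.4, -0.1]
gripper_force: 0.0
t 8.5 pos [ 0.5593 -0.1405  0.1224] yaw 12.13 tilt 0.04 tool d [0.0009 0.0005 0.0914] rz 0.0005 F [-0.34 -0.38 -0.1 ] w 0.0853 g 0.0 q [-0.25  0.24 -0.14  1.19 -0.    1.11]
```

View pics/n3.png

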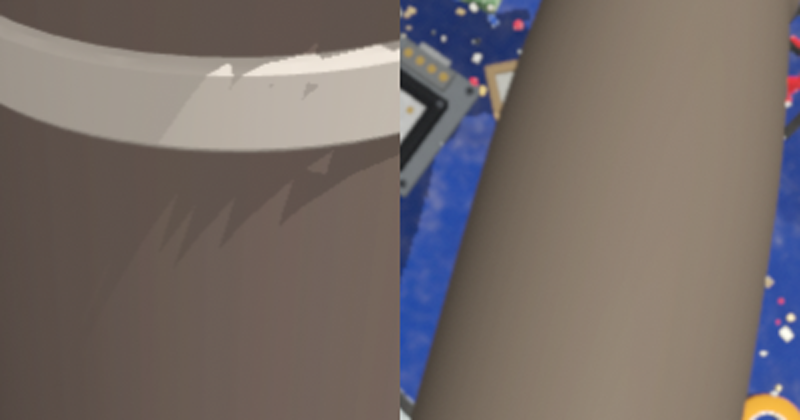

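The arm still blocks both views. Descending on the far can, gripping and lifting.

```bash
echo '[[[0.0009, 0.0005, 0.02, 0, 0, 0, 0.085], [0, 0, 0.02, 0, 0, 0, 0.085], [0, 0, 0.02, 0, 0, 0, 0.085], [0, 0, 0.02, 0, 0, 0, 0.085], [0, 0, 0.01, 0, 0, 0, 0.085], [0, 0, 0, 0, 0, 0, 0.07], [0, 0, 0, 0, 0, 0, 0.056], [0, 0, 0, 0, 0, 0, 0.05]]]' > path.dat && python3 inch.py path.dat 20 | grep -E "clock|force|width"
echo '[[[0, 0, 0, 0, 0, 0, 0.046], [0, 0, 0, 0, 0, 0, 0.03], [0, 0, 0, 0, 0, 0, 0.03], [0, 0, 0, 0, 0, 0, 0.03]]]' > path.dat && python3 inch.py path.dat 30 | grep -E "clock|force|width"
python3 go.py 0.5595 -0.1395 0.031 12.1
```

```text
clock: 9.4
wrist_force: [0.5, -0.5, 0.3]
grip_width: 0.0506
gripper_force: 0.0
clock: 9.8
wrist_force: [-0.7, -0.9, 5.4]
grip_width: 0.0436
gripper_force: 31.9
t 9.8 pos [ 0.5603 -0.1399  0.0335] yaw 12.09 tilt 0.11 tool d [ 0.0005 -0.0007  0.0025] rz -0.0002 F [-0.67 -0.92  5.42] w 0.0436 g 31.90128743648529 q [-0.24  0.29 -0.27  1.   -0.    1.12]
```

```bash
echo '[[[0, 0, -0.01, 0, 0, 0, 0.03], [0, 0, -0.02, 0, 0, 0, 0.03], [0, 0, -0.02, 0, 0, 0, 0.03], [0, 0, -0.01, 0, 0, 0, 0.03], [0, 0, 0, 0, 0, 0, 0.03], [0, 0, 0, 0, 0, 0, 0.03], [0, 0, 0, 0, 0, 0, 0.03], [0, 0, 0, 0, 0, 0, 0.03]]]' > path.dat && python3 inch.py path.dat | grep -E "clock|force|width"
for i in 1 2 3 4; do echo '[[[0, 0, 0, 0, 0, 0, 0.03]]]' > path.dat && python3 inch.py path.dat | grep -E "wrist"; done
python3 go.py 0.5595 -0.1395 0.031 12.1
```

```text
clock: 10.6
wrist_force: [0.9, -0.2, -1.9]
grip_width: 0.0435
gripper_force: 31.1
wrist_force: [0.2, 0.0, -1.9]
wrist_force: [-0.1, 0.5, -1.4]
wrist_force: [-0.3, -0.3, -2.3]
wrist_force: [0.2, -0.2, -1.4]
t 11.0 pos [ 0.5596 -0.1397  0.0922] yaw 12.09 tilt 0.0 tool d [ 0.0002 -0.      0.0612] rz -0.0002 F [ 0.24 -0.2  -1.35] w 0.0436 g 31.132999062538147 q [-0.24  0.26 -0.19  1.13 -0.    1.12]
```

The far can weighs about 1.8 N, so the near can is the heavy one. Putting the far can back and returning to the near can.

```bash
echo '[[[0, 0, 0.02, 0, 0, 0, 0.03], [0, 0, 0.02, 0, 0, 0, 0.03], [0, 0, 0.01, 0, 0, 0, 0.03], [0, 0, 0.005, 0, 0, 0, 0.03], [0, 0, 0.004, 0, 0, 0, 0.03], [0, 0, 0.001, 0, 0, 0, 0.03], [0, 0, 0, 0, 0, 0, 0.03]]]' > path.dat && python3 inch.py path.dat | grep -E "clock|force|width"
echo '[[[0, 0, 0, 0, 0, 0, 0.048], [0, 0, 0, 0, 0, 0, 0.055], [0, 0, 0, 0, 0, 0, 0.07], [0, 0, 0, 0, 0, 0, 0.085], [0, 0, 0, 0, 0, 0, 0.085], [0, 0, 0, 0, 0, 0, 0.085]]]' > path.dat && python3 inch.py path.dat | grep -E "clock|force|width"
python3 go.py 0.5595 -0.1395 0.031 12.1
echo '[[[0, 0, -0.01, 0, 0, 0, 0.085], [0, 0, -0.03, 0, 0, 0, 0.085], [0, 0, -0.03, 0, 0, 0, 0.085], [0, 0, -0.02, 0, 0, 0, 0.085], [0, -0.03, 0, 0, 0, 0, 0.085], [0, -0.03, 0, 0, 0, 0, 0.085], [0, -0.03, 0, 0, 0, 0, 0.085], [0, 0, 0, 0, 0, 0, 0.085]]]' > path.dat && python3 inch.py path.dat | grep -E "clock|force"
echo '[[[0, 0, 0, 0, 0, 0, 0.085]]]' > path.dat && python3 inch.py path.dat | grep -E "clock|force"
python3 go.py 0.4713 -0.1595 0.0315 12.1
```

```text
clock: 11.7
wrist_force: [-2.9, 0.8, 2.3]
grip_width: 0.0435
gripper_force: 31.7
clock: 12.3
wrist_force: [-1.2, 0.3, -0.1]
grip_width: 0.0853
gripper_force: 0.0
t 12.3 pos [ 0.5596 -0.1397  0.0323] yaw 12.09 tilt 0.0 tool d [ 0.0002 -0.0001  0.0013] rz -0.0002 F [-1.19  0.33 -0.14] w 0.0853 g 0.0 q [-0.24  0.29 -0.28  1.    0.    1.12]
clock: 13.1
wrist_force: [0.6, 0.6, 0.4]
gripper_force: 0.0
clock: 13.2
wrist_force: [1.4, -0.5, -0.1]
gripper_force: 0.0
t 13.2 pos [ 0.4718 -0.1588  0.1233] yaw 12.05 tilt 0.11 tool d [-0.0005 -0.0008  0.0918] rz -0.0009 F [ 1.39 -0.47 -0.08] w 0.0852 g 0.0 q [-0.32  0.1  -0.31  1.16  0.    1.04]
```

```bash
echo '[[[-0.0005, -0.0008, 0.02, 0, 0, 0, 0.085], [0, 0, 0.02, 0, 0, 0, 0.085], [0, 0, 0.02, 0, 0, 0, 0.085], [0, 0, 0.02, 0, 0, 0, 0.085], [0, 0, 0.011, 0, 0, 0, 0.085], [0, 0, 0, 0, 0, 0, 0.07], [0, 0, 0, 0, 0, 0, 0.056], [0, 0, 0, 0, 0, 0, 0.05]]]' > path.dat && python3 inch.py path.dat 20 | grep -E "clock|force|width"
echo '[[[0, 0, 0, 0, 0, 0, 0.046], [0, 0, 0, 0, 0, 0, 0.03], [0, 0, 0, 0, 0, 0, 0.03], [0, 0, 0, 0, 0, 0, 0.03], [0, 0, 0, 0, 0, 0, 0.03]]]' > path.dat && python3 inch.py path.dat 60 | grep -E "clock|force|width"
python3 go.py 0.4713 -0.1595 0.031 12.1
echo '[[[0, 0, -0.01, 0, 0, 0, 0.03], [0, 0, -0.02, 0, 0, 0, 0.03], [0, 0, -0.02, 0, 0, 0, 0.03], [0, 0, -0.02, 0, 0, 0, 0.03], [0, 0, -0.02, 0, 0, 0, 0.03], [0, 0, -0.01, 0, 0, 0, 0.03], [0, 0, 0, 0, 0, 0, 0.03], [0, 0, 0, 0, 0, 0, 0.03]]]' > path.dat && python3 inch.py path.dat | grep -E "clock|force|width"
python3 go.py 0.548 0.032 0.131 -35
```

```text
clock: 14.0
wrist_force: [-1.2, -0.4, -0.7]
grip_width: 0.05
gripper_force: 0.0
clock: 14.5
wrist_force: [-0.4, 0.7, 5.8]
grip_width: 0.0435
gripper_force: 62.8
t 14.5 pos [ 0.4718 -0.1595  0.0325] yaw 12.09 tilt 0.14 tool d [ 0.0001 -0.0005  0.0015] rz -0.0002 F [-0.42  0.75  5.77] w 0.0435 g 62.8111732006073 q [-0.33  0.15 -0.46  0.96  0.    1.03]
clock: 15.3
wrist_force: [-0.3, 0.5, -2.0]
grip_width: 0.0433
gripper_force: 61.9
t 15.3 pos [ 0.4704 -0.159   0.1305] yaw 12.09 tilt 0.06 tool d [ 0.1706  0.1158 -0.0005] rz 0.8218 F [-0.28  0.49 -2.02] w 0.0433 g 61.9355034828186 q [-0.33  0.09 -0.3   1.18 -0.    1.03]
```

```bash
echo '[[[0.02, 0.014, 0, 0, 0, 0, 0.03], [0.03, 0.02, 0, 0, 0, 0, 0.03], [0.03, 0.02, 0, 0, 0, 0, 0.03], [0.03, 0.02, 0, 0, 0, 0, 0.03], [0.03, 0.02, 0, 0, 0, 0, 0.03], [0.02, 0.014, 0, 0, 0, 0, 0.03], [0.01, 0.008, 0, 0, 0, 0, 0.03], [0, 0, 0, 0, 0, 0, 0.03]]]' > path.dat && python3 inch.py path.dat | grep -E "clock|force|width"
echo '[[[0, 0, 0, 0, 0, 0.137, 0.03], [0, 0, 0, 0, 0, 0.137, 0.03], [0, 0, 0, 0, 0, 0.137, 0.03], [0, 0, 0, 0, 0, 0.137, 0.03], [0, 0, 0, 0, 0, 0.137, 0.03], [0, 0, 0, 0, 0, 0.137, 0.03], [0, 0, 0, 0, 0, 0, 0.03], [0, 0, 0, 0, 0, 0, 0.03]]]' > path.dat && python3 inch.py path.dat | grep -E "clock|force|width"
python3 go.py 0.548 0.032 0.131 -35
python3 -c "
from rig import robot, viewer, sensors;import cv2,numpy as np
a=viewer.camera('side')[120:330,180:380,::-1];b=viewer.camera('top')[130:340,180:380,::-1]
cv2.imwrite('pics/n4.png',cv2.resize(np.hstack([a,b]),(800,420),interpolation=cv2.INTER_CUBIC))"
```

```text
clock: 16.1
wrist_force: [-0.4, -0.4, -4.7]
grip_width: 0.0432
gripper_force: 62.8
clock: 16.9
wrist_force: [0.0, -0.5, -4.5]
grip_width: 0.0432
gripper_force: 62.8
t 16.9 pos [0.5482 0.0305 0.1309] yaw -34.89 tilt 0.06 tool d [ 0.0011 -0.001  -0.0001] rz 0.002 F [ 0.   -0.49 -4.47] w 0.0432 g 62.77135133743286 q [ 0.06  0.19 -0.18  1.2  -0.    2.24]
```

View pics/n4.png

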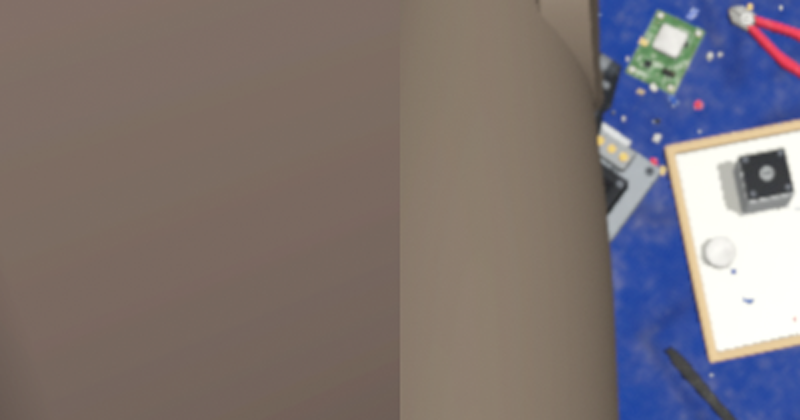

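The arm covers the nest in both views, and the light can is standing properly in the tray. Gripping the cans gave their true positions, which shows the side view is about right in x, so I put the nest at (0.549,0.032). Descending slowly with force checks.

```bash
echo '[[[0.0006, 0, 0.01, 0, 0, 0, 0.03], [0, 0, 0.02, 0, 0, 0, 0.03], [0, 0, 0.02, 0, 0, 0, 0.03], [0, 0, 0.006, 0, 0, 0, 0.03], [0, 0, 0, 0, 0, 0, 0.03]]]' > path.dat && python3 inch.py path.dat | grep -E "clock|force|width"
for i in 1 2 3 4; do echo '[[[0, 0, 0.003, 0, 0, 0, 0.03], [0, 0, 0, 0, 0, 0, 0.03]]]' > path.dat && python3 inch.py path.dat | grep -E "position|wrist"; done
python3 go.py 0.5484 0.0311 0.0505 -35
```

```text
clock: 17.5
wrist_force: [-0.0, -0.1, -4.7]
grip_width: 0.043
gripper_force: 62.6
position: [0.5496, 0.0319, 0.0729]
wrist_force: [0.0, -0.2, -3.6]
position: [0.5492, 0.0319, 0.0694]
wrist_force: [-0.1, 0.1, -2.5]
position: [0.5489, 0.0318, 0.066]
wrist_force: [0.2, -0.2, -4.1]
position: [0.5493, 0.0319, 0.0637]
wrist_force: [-0.8, 0.6, -0.7]
t 18.3 pos [0.5493 0.0319 0.0637] yaw -35.01 tilt 0.04 tool d [-0.0012 -0.0003  0.0132] rz -0.0001 F [-0.77  0.56 -0.75] w 0.0433 g 63.23140740394592 q [ 0.06  0.22 -0.29  1.05  0.    2.24]
```

```bash
echo '[[[-0.0006, -0.0005, 0, 0, 0, 0, 0.03], [0, 0, 0, 0, 0, 0, 0.03]]]' > path.dat && python3 inch.py path.dat | grep -E "position|wrist"
for i in 1 2 3; do echo '[[[0, 0, 0.002, 0, 0, 0, 0.03], [0, 0, 0, 0, 0, 0, 0.03]]]' > path.dat && python3 inch.py path.dat | grep -E "position|wrist"; done
python3 go.py 0.5484 0.0311 0.0505 -35
```

```text
position: [0.5481, 0.0316, 0.0631]
wrist_force: [-0.2, 0.1, -4.2]
position: [0.548, 0.0316, 0.0607]
wrist_force: [-0.2, 0.3, -3.8]
position: [0.5481, 0.0316, 0.0589]
wrist_force: [0.2, -0.5, -4.8]
position: [0.5481, 0.0316, 0.057]
wrist_force: [0.5, -0.4, -4.0]
t 19.1 pos [0.5481 0.0316 0.057 ] yaw -35.01 tilt 0.03 tool d [-0.0003  0.0005  0.0065] rz -0.0001 F [ 0.47 -0.39 -3.96] w 0.0434 g 62.83435106277466 q [ 0.06  0.23 -0.3   1.04  0.    2.24]
```

The can is inside the pocket with no side load. Pressing it onto the contacts.

```bash
for i in 1 2 3 4; do echo '[[[0, 0, 0.002, 0, 0, 0, 0.03], [0, 0, 0, 0, 0, 0, 0.03], [0, 0, 0, 0, 0, 0, 0.03]]]' > path.dat && python3 inch.py path.dat | grep -E "position|wrist"; done
python3 go.py 0.5484 0.0311 0.0505 -35
```

```text
position: [0.5484, 0.0317, 0.0556]
wrist_force: [-1.1, -0.6, -0.7]
position: [0.5484, 0.0317, 0.0535]
wrist_force: [-1.9, -0.0, 1.7]
position: [0.5485, 0.0317, 0.0515]
wrist_force: [-2.3, -0.1, 3.4]
position: [0.5485, 0.0317, 0.0504]
wrist_force: [-4.1, -0.0, 10.2]
t 20.3 pos [0.5485 0.0317 0.0504] yaw -35.01 tilt 0.06 tool d [-0.0005  0.0002 -0.0001] rz -0.0001 F [-4.12 -0.02 10.23] w 0.0428 g 64.63232159614563 q [ 0.06  0.23 -0.32  1.02  0.    2.24]
```

```bash
echo '[[[0, 0, 0.001, 0, 0, 0, 0.03], [0, 0, 0, 0, 0, 0, 0.03], [0, 0, 0, 0, 0, 0, 0.03], [0, 0, 0, 0, 0, 0, 0.03], [0, 0, 0, 0, 0, 0, 0.03]]]' > path.dat && python3 inch.py path.dat | grep -E "position|wrist|grip"
python3 go.py 0.5484 0.0311 0.0505 -35
python3 -c "
from rig import robot, viewer, sensors;import cv2
cv2.imwrite('pics/end.png',cv2.resize(viewer.camera('top')[130:340,180:440,::-1],None,fx=2.5,fy=2.5,interpolation=cv2.INTER_CUBIC))"
```

```text
position: [0.5485, 0.0317, 0.0504]
wrist_force: [-7.6, -0.7, 17.9]
grip_width: 0.0433
gripper_force: 65.7
t 20.8 pos [0.5485 0.0317 0.0504] yaw -35.0 tilt 0.1 tool d [-0.0006  0.0002 -0.0001] rz -0.0001 F [-7.62 -0.66 17.93] w 0.0433 g 65.6890082359314 q [ 0.06  0.23 -0.32  1.02  0.    2.24]
```

View pics/end.png

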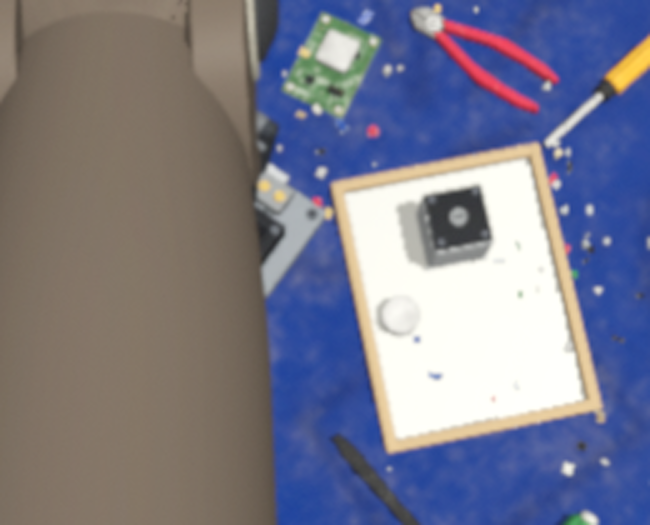

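The lighter can stands upright and free in the tray at about (458,215), and the tin, brush, board and cutters haven't moved. The arm hides the nest, but TCP height has stopped at 0.0504 while the force rises, so the can is fully down. Handing in.

```bash
python3 -c "
from rig import robot, viewer, sensors
print(robot.close_job())"
```

```text
the job is handed in; nothing more can be done
None
```

I handed the job in with the heavier near can (about 3.8 N, against 1.8 N for the far can) pressed fully down in the nest, still gripped and held, and the lighter can standing free in the tray; no verdict was shown, and during the first turn at the start the fingers pushed against some furniture (about 70 N at the wrist) before coming free.

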